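Secure a painting panel with the bench vacuum pump

TASK

With the fingertips, push the small painted panel along the holder until it is snug against the stop, without lifting it. Then pump the vacuum pump's spring plunger with full strokes, letting it come right up between them, until the indicator pin stands fully out, and leave the plunger up. Do not touch the pin, do not press the small release button, and leave the other things where they are.

Things in the scene. Friction and masses are not known exactly. Their poses are not given: they have to be found in the camera images.
- holder: Panel holder fixed to the bench: an aluminium plate 200 x 140 mm (x, y), 12 mm thick, origin at the centre of its underside. Along its x axis run two wooden rails 8 mm wide, 104 mm apart inside, from x = -75 to +90 mm, tops 22 mm above the bench; across its +x end stands a wooden stop, inner face at x = +90 mm, top 32 mm above the bench. The panel slides between the rails.
- panel: Small painted wooden panel, 100 x 100 mm and 18 mm thick (about 0.2 kg), loose on the holder's plate between the rails, underside 12 mm and top 30 mm above the bench. Origin at the centre of its underside; x axis along the rails towards the stop. At the start it is 30 to 55 mm short of the stop; home, its origin is at x = +40 mm in the holder's frame.
- panel_near (a point): Middle of the panel's edge face away from the stop (the face to push), 21 mm above the bench.
- pump: Vacuum hand pump fixed to the bench: steel flange 160 x 100 mm, 8 mm thick, and on it a grey housing 125 x 75 mm, top 65 mm above the bench. Origin at the centre of the underside. The plunger stands at x = -30 mm on its centre line, the indicator pin at (42, -20) mm and the release button at (42, 22) mm in its frame.
- plunger (a joint): Travel of the pump's spring plunger, m: 0 = up, 0.028 = fully down. It takes 5 N to start and 11 to 13 N fully down and springs back up within about half a second when let go. A stroke lifts the pin one step of about 6 mm (the first stroke 5 to 11 mm) only if it goes down to at least 0.024 and the plunger is first let up to 0.003 or less; a shallower stroke lifts it less or not at all.
- plunger_top (a point): Centre of the top of the plunger's black mushroom head, 48 mm across, on a 16 mm stem; 118 mm above the bench when up, 90 mm when fully down.
- pin (a joint): How far the indicator pin stands out, m: 0 = in, about 0.035 = fully out. It starts between 0.002 and 0.014. It climbs in steps while the plunger goes down and stays where it is in between; three to five full strokes bring it fully out, after which further strokes do nothing.
- pin_top (a point): Centre of the top of the steel indicator pin, 9 mm across; 72 mm above the bench at pin = 0 and 107 mm when fully out, when a dark ring at its foot comes into sight above its collar.
- release (a joint): Travel of the release button, m: 0 = up, 0.005 = pressed (springy, 2 to 5 N). To be left alone.
- release_top (a point): Centre of the top of the small steel release button, 14 mm across, 74 mm above the bench.
- brush_jar: Bystander: glass jar, 72 mm across and 85 mm high, with brushes standing up to 240 mm; origin at the centre of its underside.
- ink_bottle: Bystander: small white bottle with black cap, 36 mm across, 75 mm high; origin at the centre of its underside.
- paint_pot: Bystander: white jar, 38 mm across, 55 mm high; origin at the centre of its underside.
- tape_roll: Bystander: roll of tape lying flat, 90 mm across, 25 mm high; origin at the centre of its underside.
- palette_knife: Bystander: spatula-like palette knife lying flat, about 200 mm long; origin at about the middle of its length, on the bench.
- sand_block: Bystander: cork sanding block 70 x 40 x 28 mm; origin at the centre of its underside.
- mug: Bystander: white mug, 80 mm across, 90 mm high; origin at the centre of its underside.

How it is judged (in metres and radians):
On the way, in this order (a step that is already met when the one before it is completed fails the run):
1. the panel is snug against the stop (x of panel in the frame of holder above 0.037 m), for 0.2 s.
2. the plunger is pressed (value of joint plunger above 0.015 m).
3. the indicator pin is fully out (value of joint pin above 0.032 m), for 0.1 s.
At the end, for the whole second after the job is handed in: The panel lies flat on the holder within 3 mm of the stop and at rest, the indicator pin stands out at least 32 mm, the plunger is up (within 3 mm) and the release button is up (x of panel in the frame of holder above 0.037 m and z of panel in the frame of holder below 0.016 m and linear speed of panel below 0.01 m/s and value of joint pin above 0.032 m and value of joint plunger below 0.003 m and value of joint release below 0.002 m); the robot touches nothing.
It fails at once if the panel is lifted or tipped (z of panel in the frame of holder above 0.02 m or angle between panel's own z axis and vertical above 0.15 rad).
It fails at once if the pin is touched (contact force between any of the fingers, the arm and pin above 0.5 N).
It fails at once if the release button is pressed (value of joint release above 0.003 m).
It fails at once if the pin is pumped up while the panel is away from the stop (x of panel in the frame of holder below 0.034 m and distance of pin_top from where it was at the start of the episode above 0.004 m).
It fails at once if a bystander is knocked over, lifted or moved more than 30 mm (distance of any of brush_jar, ink_bottle, paint_pot, tape_roll, palette_knife, sand_block, mug from where it was at the start of the episode above 0.03 m or angle between any of brush_jar, ink_bottle, paint_pot, tape_roll, palette_knife, sand_block, mug's own z axis and vertical above 0.5 rad).
It also fails if it takes over 54 s, if anything falls off the work surface, if the arm or the gripper's body presses on something with over 40 N, if the wrist force passes 120 N, or if a joint passes its speed limit or range.

ROBOT

A 7-joint arm with a two-finger parallel gripper is mounted at the origin on the work surface. World frame = base frame: x ahead of the robot, y to its left, z up, the work surface at z = 0. Lengths are in mm, angles in rad, forces in N, time in s.
With the tool pointing down it reaches from about 425 to 950 mm from the base axis. Payload 4.7 kg.
Tool frame: the origin (TCP) lies at the very end of the fingers, on their centre line; the grasp point (between the pads) lies 19 mm behind it; z points along the fingers, y is the line along which they close (so a half turn about z gives the same grasp; the last joint's range is limited). The gripper opens to 85 mm and grips with 20 to 120 N. Pads are 22 mm wide; open, the fingers measure 114 mm over their backs; the gripper's body (76 mm by 85 mm) begins 54 mm behind the grasp point. The pads swing forward as they close: fully open they stand 13 mm farther back than shut.
Start: joints at [-1.337, 0.469, -0.049, 1.532, 0.024, 1.141, -0.082], TCP at [175.313, 651.856, 208.935] pointing down, gripper open.
Joint ranges: [-2.59, 2.59], [-0.33, 1.99], [-1.39, 1.29], [0.1, 2.45], [-1.04, 4.18], [0.21, 1.99], [-2.66, 2.66]. Speed limits (rad/s): [2.57, 2.57, 3.14, 3.14, 3.14, 3.14, 3.14].

INTERFACE

Orientations are given as a unit quaternion [x, y, z, w].
In Python, from station import r gives the robot as it stands.
- The arm moves only by the tool jog_arm, never from a script. Its argument "rows" is one flat list of numbers, 7 for each row, row after row: the shift along the tool's x, y, z in mm, then the turn, a rotation vector about the tool's x, y, z in degrees, then the opening in per cent of the stroke, from 0 (shut) to 100 (fully open). A call has 1 to 12 rows; each row is the pose to reach, as a shift and turn from the pose commanded when the call began, along the tool's axes at that moment; what a row does not reach only later rows make up. A row lasts 1/8 s, in which the tool goes at most 62.5 mm and 10.7 degrees, less where a joint would pass 70% of its speed; a pose out of reach is approached as far as the arm can. A call with a gripper value outside its range is refused whole. The fingers move at their own pace and stop on an object; "grip_force" is the grip in N (left out, the last holds). Time passes only in rows, so rows that repeat a pose let the fingers close. It gives the time, the measured TCP pose, the force, the opening and the grip force at its end, in the units of the state.
- r.observe(): the state, without advancing time (a new reading comes with each control period).
- r.capture(name): name is "scene" or "top"; returns a dict with "pixels" (420x560x3 uint8, red, green, blue), "depth" (420x560 float32, mm along the optical axis (not along the pixel's ray), 0 where there is no reading), "mtx" (3x3 intrinsics, pixels), "xyz" and "attitude" of the camera in the world. Camera axes: x right, y up, looking along -z (the intrinsics and any distortion apply to the point x, -y, -z); pixel columns grow to the right and rows downward; lengths in mm; the calibration is good to about 2 mm. A picture is of the moment at which its call begins.
- r.hand_in(): hands the job in; it is judged then, once.
The state is a dict: "t": time; "joint_pos": joint angles; "joint_vel": joint speeds; "effort": joint torques, N m; "ee_pos": TCP position; "eef_rot": TCP orientation; "contact_force": force on the tool from outside, world axes, zero at the start; "ft_torque": the same for the moment, N m; "gripper_width": opening from 0.0 (shut) to 1.0 (fully open); "grasp_force": force on a finger pad.
Only numpy, scipy, OpenCV 4.12 (cv2) and the standard library are available. Lean on these libraries where they do the work, as an engineer would, in place of code of your own. Each camera call takes 0.05 s, during which the arm holds its last target. There are 200 camera calls.

## Working session

There is one attempt and no reset: what is moved stays moved. The work goes in short steps, Python scripts to look and compute and a tool call to move; the robot and the scene stay as the last step left them, time stands still between calls to the robot, and variables do not carry over. Pictures are saved under pics/ and viewed, at most 10 in all, crops included, and the job is handed in when it is done.

Besides the shell and the picture viewer there is one more tool, called after ">>>" by a JSON object that holds its "fn" and its "kwargs", one argument or row to a line. jog_arm: Moves the arm, as the interface text tells. Its arguments: {"type":"object","properties":{"rows":{"type":"array"},"grip_force":{"type":"number"}},"required":["rows"]}

```bash
mkdir -p pics; cat > h.py <<'E'
import numpy as np, cv2
from scipy.spatial.transform import Rotation as R
from station import r
def cap(n):
    c=r.capture(n); c['R']=R.from_quat(c['attitude']).as_matrix(); return c
def cloud(c):
    h,w=c['depth'].shape; v,u=np.mgrid[:h,:w]; K=c['mtx']; d=c['depth']
    p=np.stack([(u-K[0,2])/K[0,0]*d,-(v-K[1,2])/K[1,1]*d,-d],-1)
    return p@c['R'].T+np.array(c['xyz'])
def ray(c,u,v,z):
    K=c['mtx']; d=c['R']@np.array([(u-K[0,2])/K[0,0],-(v-K[1,2])/K[1,1],-1]); o=np.array(c['xyz'])
    return o+d*(z-o[2])/d[2]
E
python3 - <<'E'
from h import *
for n in ("top","scene"):
    c=cap(n); cv2.imwrite(f"pics/{n}0.png",c['pixels'][...,::-1]); np.savez(f"{n}0.npz",**c)
    print(n,c['xyz'],c['attitude'],c['mtx'].tolist(), [k for k in c])
print(r.observe())
E
```

```text
top [ 299.89006329   29.64795646 1475.5232265 ] [-0.0714953   0.0735443   0.72556455 -0.6804673 ] [[475.63488591205993, 0.0, 277.5152046074554], [0.0, 475.63488591205993, 216.15105708401438], [0.0, 0.0, 1.0]] ['pixels', 'depth', 'mtx', 'xyz', 'attitude', 'R']
scene [1347.09479566  716.61812495  871.68875178] [0.17593929 0.4020677  0.82426589 0.35773268] [[500.05306620531246, 0.0, 281.13701063142474], [0.0, 500.05306620531246, 209.7319905106324], [0.0, 0.0, 1.0]] ['pixels', 'depth', 'mtx', 'xyz', 'attitude', 'R']
{'t': 0.1, 'joint_pos': array([-1.33693709,  0.46931686, -0.04858326,  1.53356243,  0.02410338,
        1.14098124, -0.08227403]), 'joint_vel': array([-0.00057216, -0.00132279,  0.00128653, -0.00429275, -0.00181035,
        0.00218562,  0.00063349]), 'effort': array([ 8.17622731e-04, -5.11518037e+01, -4.69605660e-02, -2.38389695e+01,
        1.07479285e-02,  4.35466412e-03,  1.73013825e-05]), 'ee_pos': array([175.18067742, 651.30173797, 208.00105691]), 'eef_rot': array([ 1.30979297e-01,  9.91384747e-01, -8.37559063e-04, -7.74394517e-05]), 'contact_force': array([ 0.3182135 ,  0.39595449, -0.24402021]), 'ft_torque': array([ 0.02779057,  0.00191712, -0.01108198]), 'grasp_force': 0.0, 'gripper_width': 0.9988677798981573}
```

View pics/top0.png

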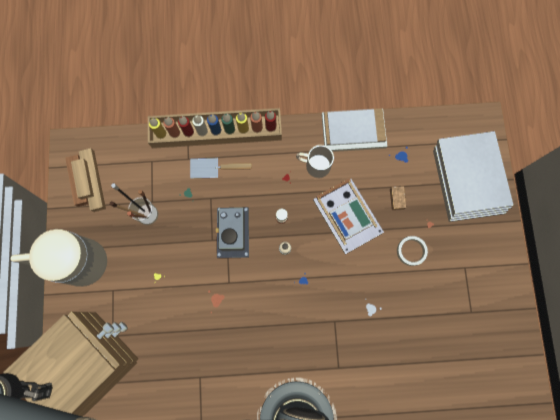

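View pics/scene0.png

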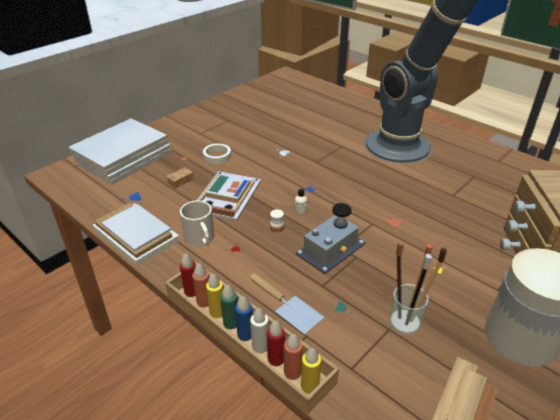

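The top view shows the pump at about (232,233), with the plunger head at (230,236). The holder with the panel is at (349,215), with the paint pot at (282,215), the ink bottle at (286,247) and the mug at (319,160). Next I'll measure from depth and enlarge this region.

```bash
python3 - <<'E'
from h import *
c=dict(np.load("top0.npz")); s=dict(np.load("scene0.npz"))
P=cloud(c); Q=cloud(s)
im=c['pixels'][160:270,200:420,::-1]; cv2.imwrite("pics/crop1.png",cv2.resize(im,None,fx=3.6,fy=3.6,interpolation=cv2.INTER_CUBIC))
im=s['pixels'][165:280,190:370,::-1]; cv2.imwrite("pics/crop2.png",cv2.resize(im,None,fx=4.4,fy=4.4,interpolation=cv2.INTER_CUBIC))
print("top z at panel,pump,head,bench:",[P[v,u].round(0).tolist() for u,v in [(349,215),(231,215),(230,236),(280,300)]])
# pump: z in 55..75 ; head: z>100
def box(P,m,n):
    x=P[m][:,:2].astype(np.float32); 
    print(n,len(x),cv2.minAreaRect(x), x.mean(0))
for nm,X,im in (("top",P,c),("scene",Q,s)):
    z=X[...,2]; roi=np.zeros(z.shape,bool)
    pump=np.array(P[215,231]); pan=np.array(P[215,349])
    near=lambda p,d: np.hypot(X[...,0]-p[0],X[...,1]-p[1])<d
    box(X,near(pump,90)&(z>58)&(z<72),nm+" housing")
    box(X,near(pump,100)&(z>112)&(z<125),nm+" head")
    box(X,near(pump,110)&(z>5)&(z<125),nm+" pump all")
    box(X,near(pan,75)&(z>26)&(z<31),nm+" panel z26-31")
    box(X,near(pan,130)&(z>7)&(z<45),nm+" holder all")
E
```

```text
top z at panel,pump,head,bench: [[300.0, 30.0, 1476.0], [606.0, 156.0, 66.0], [532.0, 157.0, 121.0], [345.0, 25.0, 2.0]]
top housing 636 ((573.3384399414062, 158.23951721191406), (73.19184112548828, 112.89498138427734), 87.7744140625) [581.44147 155.20566]
top head 200 ((532.7568359375, 161.68287658691406), (46.34209442138672, 44.61928939819336), 15.216126441955566) [532.7878 161.1253]
top pump all 1538 ((602.4483642578125, 151.26780700683594), (211.68612670898438, 202.65042114257812), 6.1978864669799805) [569.4297  154.73396]
top panel z26-31 0 ((0.0, 0.0), (0.0, 0.0), 0.0) [nan nan]
top holder all 106 ((299.9625549316406, 32.658294677734375), (238.25625610351562, 245.74632263183594), 65.64962005615234) [300.43268   30.353552]
scene housing 836 ((574.7518920898438, 161.68614196777344), (77.81905364990234, 108.99248504638672), 87.41127014160156) [582.3649  165.74849]
scene head 209 ((533.8610229492188, 164.72198486328125), (45.93189239501953, 44.9612922668457), 13.898792266845703) [535.36163 165.906  ]
scene pump all 2486 ((603.7685546875, 162.07135009765625), (189.8121795654297, 198.62815856933594), 37.32850646972656) [582.2086  173.34027]
scene panel z26-31 0 ((0.0, 0.0), (0.0, 0.0), 0.0) [nan nan]
scene holder all 17 ((310.6981201171875, 15.472213745117188), (215.2532501220703, 175.98641967773438), 36.017826080322266) [317.93906    -4.2501054]<stdin>:10: RuntimeWarning: Mean of empty slice.
  ret = um.true_divide(
```

View pics/crop1.png

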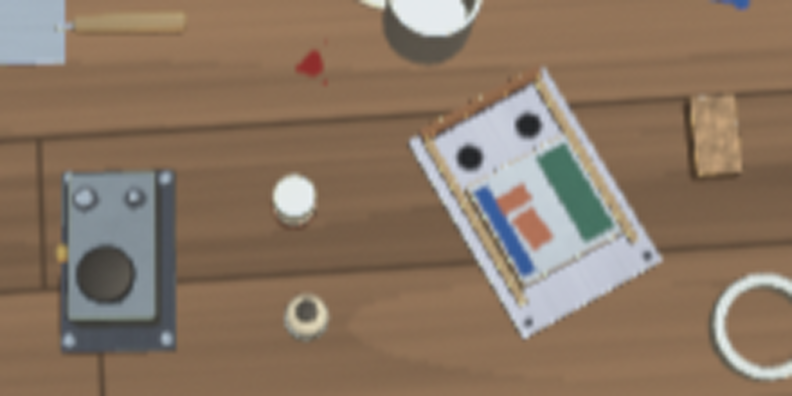

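View pics/crop2.png

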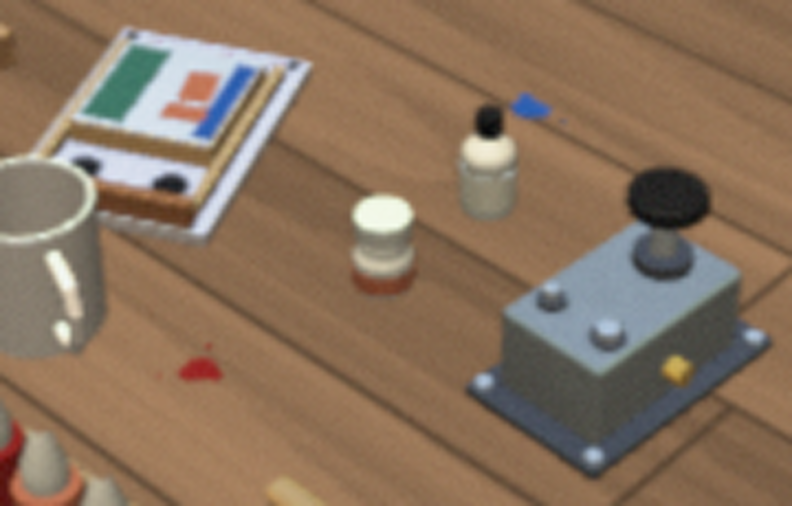

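The crops show the stop at the far end of the holder, on crop1's edge from (425,135) to (540,75). The face of the panel to push runs from (525,285) to (620,237). On the pump, the pin and the release button sit at (85,198) and (134,197), on the side away from the robot. Now I'll compute the world poses.

```bash
python3 - <<'E'
from h import *
c=dict(np.load("top0.npz")); s=dict(np.load("scene0.npz"))
f=lambda x,y,z: ray(c,200+(x+.5)/3.6-.5,160+(y+.5)/3.6-.5,z)[:2]
g=lambda x,y,z: ray(s,190+(x+.5)/4.4-.5,165+(y+.5)/4.4-.5,z)[:2]
C=np.array([f(412,140,12),f(543,68,12),f(661,260,12),f(525,337,12)])
print("plate",C.round(0).tolist(),[np.linalg.norm(C[i]-C[(i+1)%4]).round(0) for i in range(4)])
a=(C[0]+C[1]-C[2]-C[3]); a/=np.linalg.norm(a); o=C.mean(0); b=np.array([-a[1],a[0]])
print("centre",o,"yaw",np.degrees(np.arctan2(a[1],a[0])))
H=lambda p:np.round([(p-o)@a,(p-o)@b],1)
T=[f(525,285,30),f(620,237,30),f(566,140,30),f(468,190,30)]
print("panel top",[H(p) for p in T],"near mid world",(T[0]+T[1])/2,"scene near corners/stopcorners:")
print("scene far edge of panel",H(g(76,122,30)),H(g(210,160,30)),"stop outer top ends",H(g(195,205,32)))
print("scene plate corners",H(g(128,28,12)),H(g(312,65,12)),H(g(208,238,12)))
m=lambda X,lo,hi,p,d:(X[...,2]>lo)&(X[...,2]<hi)&(np.hypot(X[...,0]-p[0],X[...,1]-p[1])<d)
for X in (cloud(c),cloud(s)):
    k=m(X,8,45,o,130); k2=m(X,27,34,o,65); print(k.sum(),cv2.minAreaRect(X[k][:,:2].astype(np.float32)),k2.sum(),np.median(X[k2],0),cv2.minAreaRect(X[k2][:,:2].astype(np.float32)))
print("head top",f(106,275,118),g(669,198,118)); print("pin/release",f(85,198,74),f(134,197,74),g(608,330,74),g(551,295,74))
print("flange", [f(*q,8).round(0).tolist() for q in [(175,171),(175,351),(62,351)]])
print("pot",f(295,198,55),"ink",f(307,312,75),"mug",f(432,10,90))
print(R.from_quat([0.131,.9914,0,0]).as_matrix().round(2).tolist())
E
```

```text
plate [[654.0, -104.0], [712.0, -225.0], [533.0, -310.0], [474.0, -187.0]] [np.float64(134.0), np.float64(198.0), np.float64(137.0), np.float64(198.0)]
centre [ 593.43324541 -206.3476061 ] yaw 25.17606291270844
panel top [array([-61.9,  49.3]), array([-65.3, -43.3]), array([ 30.7, -46.6]), array([33.4, 50.2])] near mid world [ 534.59460577 -230.68050739] scene near corners/stopcorners:
scene far edge of panel [ 34.8 -41.2] [46.1 57. ] stop outer top ends [94.5 66.5]
scene plate corners [-102.2  -65.4] [-99.   73.5] [99.5 76. ]
2722 ((592.2482299804688, -207.76559448242188), (223.96612548828125, 231.19764709472656), 21.0260066986084) 734 [ 581.9297148  -210.02292016   30.71712092] ((580.798583984375, -209.48291015625), (99.12840270996094, 116.08627319335938), 22.969497680664062)
1830 ((590.9380493164062, -202.51832580566406), (207.79177856445312, 142.84353637695312), 25.813547134399414) 577 [ 587.20823703 -205.96590085   31.92591952] ((580.2877807617188, -206.83311462402344), (101.82733917236328, 101.16704559326172), 24.5775146484375)
head top [532.99292341 160.06776388] [536.87696338 166.29757492]
pin/release [606.9001446  179.03834739] [605.10955716 138.05702016] [606.20275372 181.86961392] [604.90722408 140.08637298]
flange [[641.0, 106.0], [482.0, 114.0], [488.0, 211.0]]
pot [599.57514278   3.28292842] ink [4.98840222e+02 6.86026998e-02] mug [ 746.97940262 -122.39528243]
[[-0.97, 0.26, 0.0], [0.26, 0.97, 0.0], [0.0, 0.0, -1.0]]
```

```bash
cat >> h.py <<'E'
def rel(pts):
    s=r.observe(); M=R.from_quat(s['eef_rot']).as_matrix(); p=np.array(s['ee_pos'])
    for q in pts: print(q,(M.T@(np.array(q,float)-p)).round(1).tolist())
def yaw():
    M=R.from_quat(r.observe()['eef_rot']).as_matrix(); print("tool x yaw",np.degrees(np.arctan2(M[1,0],M[0,0])),"tilt z",M[:,2].round(4))
E
python3 -c "
from h import *
rel([(180,640,300),(260,580,300),(320,530,300),(380,480,300),(430,410,300),(490,330,300),(540,240,300),(570,140,300),(580,40,300),(560,-60,300),(530,-150,300),(500,-247,300),(500,-247,100)]);yaw()"
```

```text
(180, 640, 300) [-7.6, -9.8, -92.0]
(260, 580, 300) [-100.4, -47.0, -91.9]
(320, 530, 300) [-171.4, -79.7, -91.9]
(380, 480, 300) [-242.3, -112.4, -91.8]
(430, 410, 300) [-308.7, -167.0, -91.7]
(490, 330, 300) [-387.5, -228.7, -91.6]
(540, 240, 300) [-459.1, -302.6, -91.5]
(570, 140, 300) [-514.1, -391.4, -91.3]
(580, 40, 300) [-549.7, -485.3, -91.1]
(560, -60, 300) [-556.3, -587.1, -91.0]
(530, -150, 300) [-550.8, -681.8, -90.8]
(500, -247, 300) [-547.0, -783.3, -90.6]
(500, -247, 100) [-547.0, -782.9, 109.4]
tool x yaw 164.94762623444 tilt z [-4.0e-04 -1.6e-03 -1.0e+00]
```

>>> {"fn": "jog_arm", "kwargs": {
  "rows": [-8, -10, -60, 0, 0, 0, 0, -50, -27, -92, 0, 0, 8, 0, -100, -47, -92, 0, 0, 18, 0, -150, -70, -92, 0, 0, 26, 0, -205, -95, -92, 0, 0, 34, 0, -255, -120, -92, 0, 0, 44, 0, -305, -165, -92, 0, 0, 52, 0, -345, -195, -92, 0, 0, 60, 0, -390, -230, -92, 0, 0, 70, 0, -425, -265, -92, 0, 0, 78, 0, -460, -303, -92, 0, 0, 86, 0, -490, -345, -92, 0, 0, 90, 0],
  "grip_force": 40
}}

```text
t: 1.6
ee_pos: [559.3, 189.9, 300.4]
eef_rot: [0.794, 0.607, -0.0, -0.0]
contact_force: [0.9, -0.1, -0.0]
gripper_width: -0.002
grasp_force: 0.0
```

```bash
python3 -c "
from h import *
rel([(570,140,300),(580,40,300),(560,-60,280),(530,-150,240),(500,-247,200),(500,-247,60),(500,-247,18)]);yaw();print(r.observe())"
```

```text
(570, 140, 300) [-45.4, 23.4, 0.4]
(580, 40, 300) [-139.3, 59.3, 0.4]
(560, -60, 280) [-241.0, 66.2, 20.5]
(530, -150, 240) [-335.7, 60.9, 60.5]
(500, -247, 200) [-437.1, 57.3, 100.6]
(500, -247, 60) [-437.1, 57.4, 240.6]
(500, -247, 18) [-437.0, 57.4, 282.6]
tool x yaw 74.80282634855485 tilt z [-6.e-04 -4.e-04 -1.e+00]
{'t': 1.6, 'joint_pos': array([-0.76296169,  0.27545895,  0.46495969,  1.63959673, -0.12833949,
        1.25764113, -0.53864987]), 'joint_vel': array([ 0.48240595,  0.00640054,  0.27796581,  0.03080234, -0.07446507,
        0.00305651,  0.22899457]), 'effort': array([ -2.56969906, -38.5002923 ,   2.93441042, -24.50935721,
         0.06761313,   0.09071912,  -0.27422986]), 'ee_pos': array([559.30966312, 189.92743592, 300.37370571]), 'eef_rot': array([ 7.94399628e-01,  6.07395348e-01, -3.49316783e-04, -2.02210591e-05]), 'contact_force': array([ 0.93849906, -0.08897188, -0.03171063]), 'ft_torque': array([-0.02022575, -0.02100931, -0.05042673]), 'grasp_force': 0.0, 'gripper_width': -0.0022335800720607382}
```

>>> {"fn": "jog_arm", "kwargs": {
  "rows": [-50, 24, 0, 0, 0, 6, 0, -95, 42, 0, 0, 0, 12, 0, -145, 60, 0, 0, 0, 20, 0, -195, 63, 10, 0, 0, 28, 0, -245, 66, 20, 0, 0, 36, 0, -295, 64, 40, 0, 0, 43, 0, -345, 61, 65, 0, 0, 50, 0, -390, 59, 85, 0, 0, 50, 0, -437, 57, 110, 0, 0, 50, 0, -437, 57, 160, 0, 0, 50, 0, -437, 57, 200, 0, 0, 50, 0, -437, 57, 220, 0, 0, 50, 0]
}}

```text
t: 3.1
ee_pos: [498.7, -244.6, 78.2]
eef_rot: [0.976, 0.216, -0.002, -0.001]
contact_force: [0.5, 0.1, 0.8]
gripper_width: -0.004
grasp_force: 0.0
```

```bash
python3 - <<'E'
from h import *
yaw(); print(r.observe()['ee_pos'])
c=cap("top"); s=cap("scene")
o=np.array([592,-205]); a=np.array([np.cos(np.radians(25)),np.sin(np.radians(25))]); print("TCP in holder x,y",(r.observe()['ee_pos'][:2]-o)@a,(r.observe()['ee_pos'][:2]-o)@[-a[1],a[0]])
i1=cv2.resize(c['pixels'][150:290,280:440,::-1],(500,437),interpolation=cv2.INTER_CUBIC)
i2=cv2.resize(s['pixels'][140:260,150:310,::-1],(500,375),interpolation=cv2.INTER_CUBIC)[:, :300]
cv2.imwrite("pics/p1.png",np.hstack([i1,np.vstack([i2,np.zeros((62,300,3),np.uint8)])]))
E
```

```text
tool x yaw 24.921620327128377 tilt z [-0.0041  0.0015 -1.    ]
[ 498.73770329 -244.62705984   78.23002945]
TCP in holder x,y -101.43656045885452 3.8878449808455784
```

View pics/p1.png

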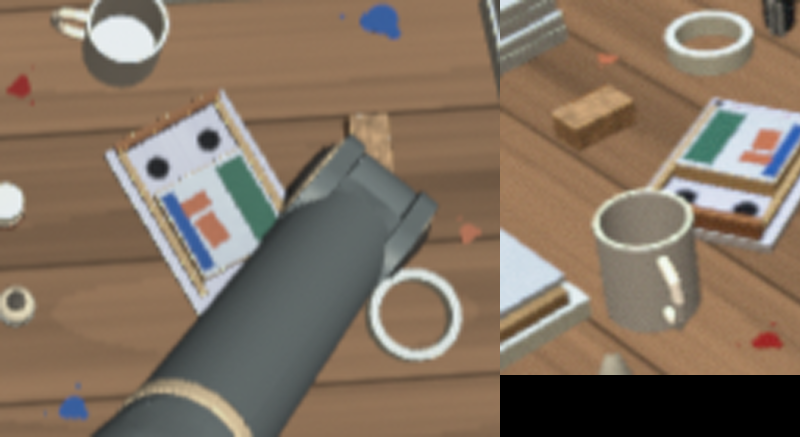

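The view shows the panel still short of the stop, and the arm hides the fingertips. I'll lower behind the panel and push slowly.

>>> {"fn": "jog_arm", "kwargs": {
  "rows": [0, 3, 30, 0, 0, 0, 0, 0, 3, 50, 0, 0, 0, 0, 0, 3, 59, 0, 0, 0, 0, 0, 3, 59, 0, 0, 0, 0]
}}

```text
t: 3.7
ee_pos: [501.6, -248.0, 21.8]
eef_rot: [0.976, 0.216, -0.0, -0.0]
contact_force: [-0.7, -0.6, 0.4]
gripper_width: 0.003
grasp_force: 0.0
```

>>> {"fn": "jog_arm", "kwargs": {
  "rows": [10, 0, 0, 0, 0, 0, 0, 18, 0, 0, 0, 0, 0, 0, 24, 0, 0, 0, 0, 0, 0, 30, 0, 0, 0, 0, 0, 0, 36, 0, 0, 0, 0, 0, 0, 42, 0, 0, 0, 0, 0, 0, 48, 0, 0, 0, 0, 0, 0, 54, 0, 0, 0, 0, 0, 0, 60, 0, 0, 0, 0, 0, 0, 65, 0, 0, 0, 0, 0, 0, 70, 0, 0, 0, 0, 0, 0, 70, 0, 0, 0, 0, 0, 0]
}}

```text
t: 5.2
ee_pos: [565.5, -218.3, 21.8]
eef_rot: [0.976, 0.216, 0.0, -0.0]
contact_force: [-0.5, 0.3, 0.5]
gripper_width: 0.002
grasp_force: 0.0
```

>>> {"fn": "jog_arm", "kwargs": {
  "rows": [3, 0, 2, 0, 0, 0, 0, 6, 0, 2, 0, 0, 0, 0, 9, 0, 2, 0, 0, 0, 0, 11, 0, 2, 0, 0, 0, 0, 11, 0, 2, 0, 0, 0, 0]
}}

```text
t: 5.82
ee_pos: [575.3, -213.8, 19.9]
eef_rot: [0.976, 0.216, 0.0, -0.0]
contact_force: [0.2, 0.1, 0.4]
gripper_width: -0.002
grasp_force: 0.0
```

```bash
python3 - <<'E'
from h import *
s=cap("scene")
cv2.imwrite("pics/p2.png",cv2.resize(s['pixels'][150:260,180:320,::-1],(700,550),interpolation=cv2.INTER_CUBIC))
print(r.observe()['contact_force'])
E
```

```text
[-0.35191108  0.32197711  0.88500227]
```

View pics/p2.png

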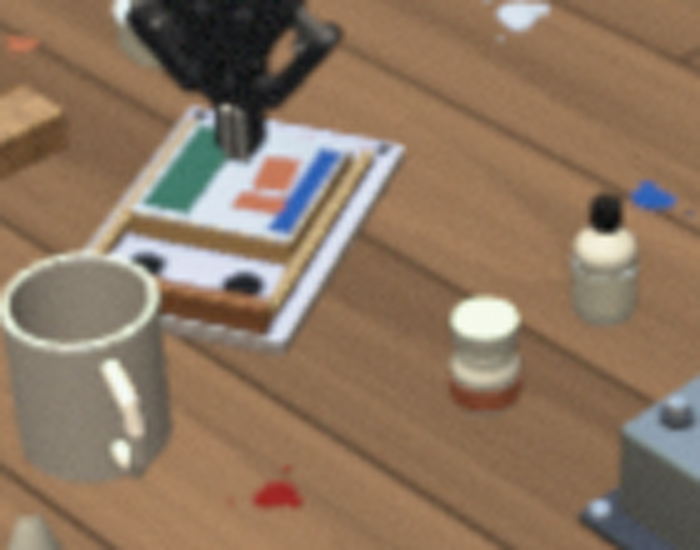

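This view shows the panel unmoved, with its far edge still at (130,215)-(290,245). The fingertip at (237,155) seems to be above the panel. I'll check its true position from depth.

```bash
python3 - <<'E'
from h import *
s=cap("scene"); Q=cloud(s)
for v in range(166,188,2): print(v,[Q[v,u].round(0).astype(int).tolist() for u in (224,227,230)])
for z in (20,35,50): print(z,ray(s,227.4,181.3,z).round(0))
st=r.observe(); print(st['ee_pos'],st['joint_pos'])
E
```

```text
166 [[585, -213, 100], [585, -199, 106], [579, -194, 105]]
168 [[582, -217, 90], [581, -205, 95], [579, -195, 98]]
170 [[584, -215, 84], [582, -205, 88], [579, -195, 91]]
172 [[584, -216, 77], [581, -207, 80], [574, -202, 79]]
174 [[584, -216, 70], [586, -201, 78], [573, -204, 71]]
176 [[582, -220, 61], [582, -207, 67], [574, -203, 65]]
178 [[584, -219, 55], [581, -209, 58], [574, -204, 57]]
180 [[570, -237, 32], [581, -209, 52], [578, -200, 54]]
182 [[579, -227, 35], [570, -223, 32], [562, -219, 30]]
184 [[585, -220, 34], [578, -214, 33], [571, -209, 32]]
186 [[588, -216, 30], [587, -204, 36], [576, -204, 30]]
20 [ 556. -239.   20.]
35 [ 570. -222.   35.]
50 [ 583. -205.   50.]
[ 575.02861574 -213.99576549   19.87427949] [-0.13746049  0.65762843  0.59823142  1.86698715 -0.51405505  0.77553724
 -0.39495852]
```

The depth and the ray both put the real fingertip about 30 mm above the reported TCP, while x and y agree. I'll back off behind the panel, go lower and check.

>>> {"fn": "jog_arm", "kwargs": {
  "rows": [-45, 0, 0, 0, 0, 0, 0, -82, 0, 0, 0, 0, 0, 0, -82, 0, 10, 0, 0, 0, 0, -82, 0, 20, 0, 0, 0, 0, -82, 0, 25, 0, 0, 0, 0, -82, 0, 25, 0, 0, 0, 0]
}}

```text
t: 6.68
ee_pos: [501.2, -247.9, -5.8]
eef_rot: [0.976, 0.217, -0.0, -0.0]
contact_force: [0.1, 0.2, 0.4]
gripper_width: 0.003
grasp_force: 0.0
```

```bash
python3 - <<'E'
from h import *
s=cap("scene"); Q=cloud(s); st=r.observe(); p=st['ee_pos']; print(p,st['contact_force'])
# dark points near tool axis: lowest heights seen above the panel line
m=(np.hypot(Q[...,0]-p[0],Q[...,1]-p[1])<22)&(Q[...,2]>14)&(Q[...,2]<90)
vv,uu=np.nonzero(m); k=np.argsort(-vv)[:12]
print([(int(uu[i]),int(vv[i]),Q[vv[i],uu[i]].round(0).tolist()) for i in k])
cv2.imwrite("pics/p3.png",cv2.resize(s['pixels'][130:230,180:300,::-1],(720,600),interpolation=cv2.INTER_CUBIC))
E
```

```text
[ 501.2189714  -248.18306589   -5.4712164 ] [ 0.26462592 -0.23416182 -0.20398712]
[(240, 177, [511.0, -231.0, 17.0]), (243, 176, [501.0, -229.0, 17.0]), (238, 176, [511.0, -240.0, 16.0]), (241, 176, [505.0, -234.0, 16.0]), (239, 176, [507.0, -240.0, 14.0]), (236, 176, [515.0, -245.0, 16.0]), (232, 175, [520.0, -257.0, 17.0]), (236, 175, [511.0, -249.0, 16.0]), (239, 175, [504.0, -243.0, 15.0]), (241, 175, [502.0, -236.0, 18.0]), (232, 174, [514.0, -264.0, 14.0]), (238, 174, [511.0, -240.0, 24.0])]
```

View pics/p3.png

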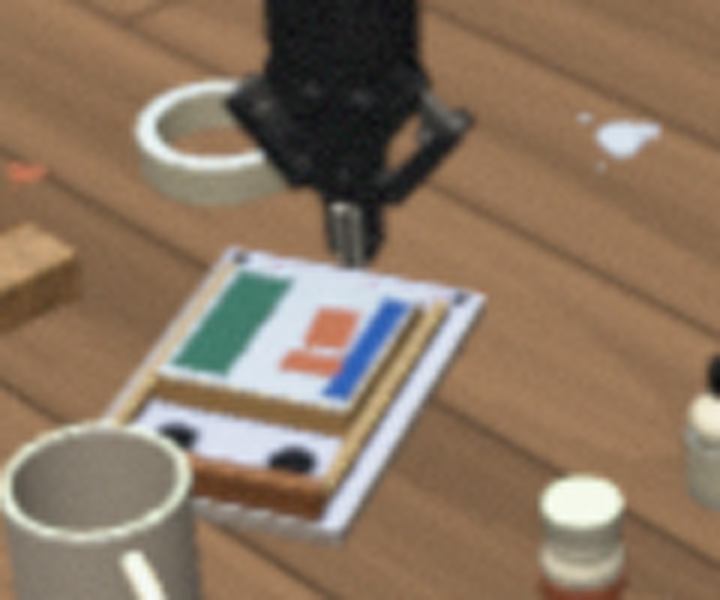

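The fingertip is at (350,265), just behind the panel and about 24 mm above the bench by depth. That confirms the offset of about 29 mm. I'll go down 6 mm and push.

>>> {"fn": "jog_arm", "kwargs": {
  "rows": [0, 0, 6, 0, 0, 0, 0, 10, 0, 6, 0, 0, 0, 0, 18, 0, 6, 0, 0, 0, 0, 25, 0, 6, 0, 0, 0, 0, 31, 0, 6, 0, 0, 0, 0, 37, 0, 6, 0, 0, 0, 0, 43, 0, 6, 0, 0, 0, 0, 49, 0, 6, 0, 0, 0, 0, 55, 0, 6, 0, 0, 0, 0, 61, 0, 6, 0, 0, 0, 0, 66, 0, 6, 0, 0, 0, 0, 70, 0, 6, 0, 0, 0, 0]
}}

```text
t: 8.22
ee_pos: [560.8, -222.7, -10.3]
eef_rot: [0.977, 0.215, -0.002, 0.001]
contact_force: [-8.8, -3.2, 11.1]
gripper_width: 0.001
grasp_force: 6.0
```

>>> {"fn": "jog_arm", "kwargs": {
  "rows": [3, 0, 0, 0, 0, 0, 0, 5, 0, 0, 0, 0, 0, 0, 7, 0, 0, 0, 0, 0, 0, 7, 0, 0, 0, 0, 0, 0]
}}

```text
t: 8.72
ee_pos: [567.6, -219.5, -10.3]
eef_rot: [0.977, 0.215, -0.002, 0.001]
contact_force: [-6.9, -3.5, 9.7]
gripper_width: -0.002
grasp_force: 5.3
```

The 10 N upward force means the tip is resting on the plate, so the offset is nearer 22 mm. I'll raise 4 mm and continue.

>>> {"fn": "jog_arm", "kwargs": {
  "rows": [0, 0, -4, 0, 0, 0, 0, 2, 0, -4, 0, 0, 0, 0, 4, 0, -4, 0, 0, 0, 0, 4, 0, -4, 0, 0, 0, 0]
}}

```text
t: 9.22
ee_pos: [573.1, -215.0, -7.1]
eef_rot: [0.976, 0.216, -0.001, -0.0]
contact_force: [-5.0, -2.6, 4.2]
gripper_width: -0.002
grasp_force: 2.6
```

```bash
python3 - <<'E'
from h import *
s=cap("scene"); st=r.observe(); p=st['ee_pos']; print(p,st['contact_force'])
i=s['pixels'][150:230,180:290,::-1]
cv2.imwrite("pics/p4.png",cv2.resize(i,None,fx=7,fy=7,interpolation=cv2.INTER_CUBIC))
o=np.array([592,-205]);a=np.array([np.cos(np.radians(25)),np.sin(np.radians(25))]);print("tcp x",(p[:2]-o)@a)
E
```

```text
[ 573.12095962 -215.03826754   -7.14559399] [-4.81486959 -2.15653869  4.65846933]
tcp x -21.352576488243912
```

View pics/p4.png

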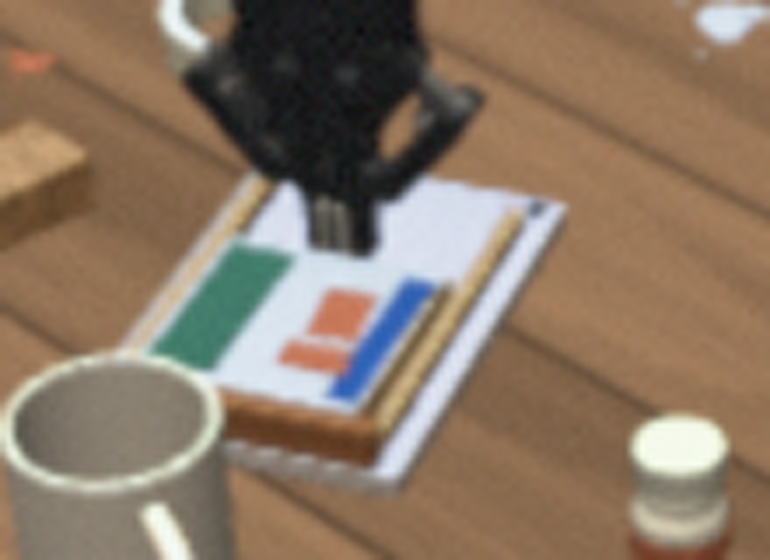

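The panel's far edge at (215,385)-(360,412) now meets the stop. A few more millimetres and the force will show whether it's seated.

>>> {"fn": "jog_arm", "kwargs": {
  "rows": [2, 0, -1, 0, 0, 0, 0, 4, 0, -1, 0, 0, 0, 0, 4, 0, -1, 0, 0, 0, 0]
}}

```text
t: 9.65
ee_pos: [574.6, -216.3, -6.9]
eef_rot: [0.977, 0.215, -0.003, 0.002]
contact_force: [-6.4, -7.3, -0.4]
gripper_width: -0.001
grasp_force: 4.4
```

>>> {"fn": "jog_arm", "kwargs": {
  "rows": [3, 0, 0, 0, 0, 0, 0, 5, 0, 0, 0, 0, 0, 0, 5, 0, 0, 0, 0, 0, 0]
}}

```text
t: 10.02
ee_pos: [574.6, -216.3, -7.0]
eef_rot: [0.977, 0.214, -0.006, 0.001]
contact_force: [-14.7, -10.2, 5.2]
gripper_width: 0.001
grasp_force: 8.9
```

The panel didn't move under 18 N, so it's seated. I'll back off, rise and move to the plunger.

>>> {"fn": "jog_arm", "kwargs": {
  "rows": [-15, 0, 0, 0, 0, 0, 0, -25, 0, -2, 0, 0, 0, 0, -30, 0, -50, 0, 0, 0, 0, -30, 0, -110, 0, 0, 0, 0, -30, 0, -170, 0, 0, 0, 0, -30, 0, -200, 0, 0, 0, 0, -30, 0, -210, 0, 0, 0, 0]
}}

```text
t: 10.9
ee_pos: [556.7, -222.8, 206.1]
eef_rot: [0.976, 0.217, 0.002, 0.0]
contact_force: [0.7, -0.5, -0.5]
gripper_width: 0.002
grasp_force: 0.0
```

```bash
python3 - <<'E'
from h import *
rel([(530,-200,180),(550,0,180),(534,163,180)]); yaw(); print(r.observe()['contact_force'])
s=cap("scene"); Q=cloud(s)
o=np.array([591,-204]);a=np.array([np.cos(np.radians(25)),np.sin(np.radians(25))]);b=np.array([-a[1],a[0]])
X=(Q[...,:2]-o)@a; Y=(Q[...,:2]-o)@b; m=(abs(Y)<45)&(abs(X)<120)&(Q[...,2]>25)&(Q[...,2]<38)
print("raised area along x pct",np.percentile(X[m],[1,3,50,97,99]),np.median(Q[m][:,2]))
E
```

```text
(530, -200, 180) [-14.7, -32.0, 26.0]
(550, 0, 180) [88.1, -204.7, 26.1]
(534, 163, 180) [142.6, -359.2, 26.1]
tool x yaw 25.045379304064323 tilt z [ 4.8e-03  1.0e-04 -1.0e+00]
[ 0.73569213 -0.51085749 -0.50606898]
raised area along x pct [ -9.4247224   -5.53614051  45.13008565  99.00490133 100.95831231] 32.08653827892891
```

The panel now spans x = -9 up to the stop in the holder's frame, so it is home. Next is the plunger.

>>> {"fn": "jog_arm", "kwargs": {
  "rows": [20, -50, 0, 0, 0, 5, 0, 42, -105, 0, 0, 0, 10, 0, 64, -160, 10, 0, 0, 15, 0, 88, -205, 20, 0, 0, 20, 0, 105, -255, 26, 0, 0, 25, 0, 124, -305, 26, 0, 0, 25, 0, 138, -345, 26, 0, 0, 25, 0, 143, -359, 26, 0, 0, 25, 0, 143, -359, 26, 0, 0, 25, 0, 143, -359, 26, 0, 0, 25, 0]
}}

```text
t: 12.2
ee_pos: [533.5, 160.3, 177.6]
eef_rot: [1.0, -0.002, -0.0, 0.001]
contact_force: [-0.5, -0.1, 0.2]
gripper_width: 0.001
grasp_force: 0.0
```

```bash
python3 - <<'E'
from h import *
rel([(534,163,180)]); yaw(); print(r.observe()['ee_pos'])
s=cap("scene"); Q=cloud(s)
cv2.imwrite("pics/p5.png",cv2.resize(s['pixels'][130:290,260:400,::-1],(525,600),interpolation=cv2.INTER_CUBIC))
E
```

```text
(534, 163, 180) [0.5, -2.7, -2.4]
tool x yaw -0.2332150853981516 tilt z [-4.e-04 -1.e-03 -1.e+00]
[533.48136902 160.26955146 177.60431217]
```

View pics/p5.png

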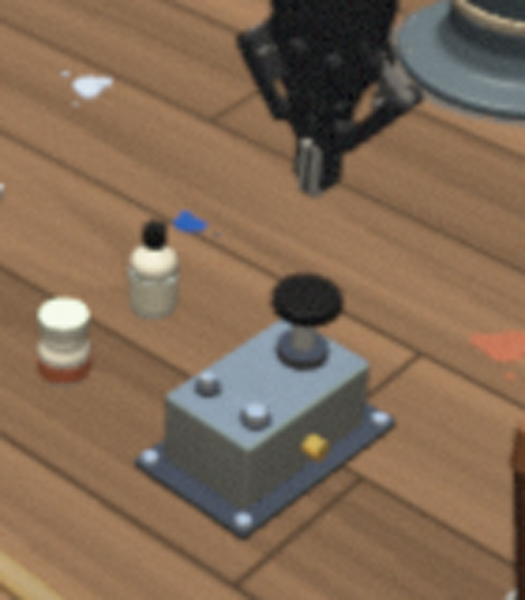

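The fingertips at (318,190) are right above the plunger head at (307,298). I'll descend and find contact by force.

>>> {"fn": "jog_arm", "kwargs": {
  "rows": [0, -2, 40, 0, 0, 0, 0, 0, -2, 65, 0, 0, 0, 0, 0, -2, 75, 0, 0, 0, 0, 0, -2, 80, 0, 0, 0, 0, 0, -2, 80, 0, 0, 0, 0, 0, -2, 80, 0, 0, 0, 0]
}}

```text
t: 13.0
ee_pos: [534.1, 164.7, 98.7]
eef_rot: [1.0, -0.001, 0.001, -0.0]
contact_force: [0.3, 0.9, 0.3]
gripper_width: -0.0
grasp_force: 0.0
```

>>> {"fn": "jog_arm", "kwargs": {
  "rows": [0, 0, 3, 0, 0, 0, 0, 0, 0, 6, 0, 0, 0, 0, 0, 0, 6, 0, 0, 0, 0, 0, 0, 6, 0, 0, 0, 0]
}}

```text
t: 13.5
ee_pos: [534.0, 164.8, 92.3]
eef_rot: [1.0, -0.0, 0.001, -0.0]
contact_force: [0.9, 0.7, 4.3]
gripper_width: -0.0
grasp_force: 2.4
```

Contact is at about z = 92 reported. Now a first full stroke.

>>> {"fn": "jog_arm", "kwargs": {
  "rows": [0, 0, 10, 0, 0, 0, 0, 0, 0, 20, 0, 0, 0, 0, 0, 0, 28, 0, 0, 0, 0, 0, 0, 30, 0, 0, 0, 0, 0, 0, 30, 0, 0, 0, 0]
}}

```text
t: 14.12
ee_pos: [534.4, 165.0, 67.3]
eef_rot: [1.0, -0.001, -0.0, -0.003]
contact_force: [-13.5, -1.6, 46.7]
gripper_width: 0.004
grasp_force: 23.3
```

>>> {"fn": "jog_arm", "kwargs": {
  "rows": [0, 0, -20, 0, 0, 0, 0, 0, 0, -41, 0, 0, 0, 0, 0, 0, -41, 0, 0, 0, 0, 0, 0, -41, 0, 0, 0, 0, 0, 0, -41, 0, 0, 0, 0, 0, 0, -41, 0, 0, 0, 0, 0, 0, -30, 0, 0, 0, 0, 0, 0, -16, 0, 0, 0, 0, 0, 0, -8, 0, 0, 0, 0, 0, 0, -2, 0, 0, 0, 0, 0, 0, -2, 0, 0, 0, 0]
}}

```text
t: 15.5
ee_pos: [534.4, 164.8, 67.5]
eef_rot: [1.0, -0.001, -0.0, -0.002]
contact_force: [-9.8, -0.4, 33.7]
gripper_width: -0.002
grasp_force: 17.2
```

>>> {"fn": "jog_arm", "kwargs": {
  "rows": [0, 0, -20, 0, 0, 0, 0, 0, 0, -39, 0, 0, 0, 0, 0, 0, -39, 0, 0, 0, 0, 0, 0, -39, 0, 0, 0, 0, 0, 0, -39, 0, 0, 0, 0, 0, 0, -39, 0, 0, 0, 0, 0, 0, -28, 0, 0, 0, 0, 0, 0, -14, 0, 0, 0, 0, 0, 0, -6, 0, 0, 0, 0, 0, 0, 0, 0, 0, 0, 0, 0, 0, 0, 0, 0, 0, 0]
}}

```text
t: 16.88
ee_pos: [534.4, 164.9, 67.4]
eef_rot: [1.0, -0.001, -0.0, -0.002]
contact_force: [-10.2, -0.6, 34.0]
gripper_width: -0.002
grasp_force: 17.1
```

>>> {"fn": "jog_arm", "kwargs": {
  "rows": [0, 0, -20, 0, 0, 0, 0, 0, 0, -39, 0, 0, 0, 0, 0, 0, -39, 0, 0, 0, 0, 0, 0, -39, 0, 0, 0, 0, 0, 0, -39, 0, 0, 0, 0, 0, 0, -39, 0, 0, 0, 0, 0, 0, -28, 0, 0, 0, 0, 0, 0, -14, 0, 0, 0, 0, 0, 0, -6, 0, 0, 0, 0, 0, 0, 0, 0, 0, 0, 0, 0, 0, 0, 0, 0, 0, 0]
}}

```text
t: 18.25
ee_pos: [534.4, 164.8, 67.4]
eef_rot: [1.0, -0.001, -0.0, -0.002]
contact_force: [-9.5, -1.1, 35.2]
gripper_width: -0.003
grasp_force: 17.1
```

>>> {"fn": "jog_arm", "kwargs": {
  "rows": [0, 0, -20, 0, 0, 0, 0, 0, 0, -39, 0, 0, 0, 0, 0, 0, -39, 0, 0, 0, 0, 0, 0, -39, 0, 0, 0, 0, 0, 0, -39, 0, 0, 0, 0, 0, 0, -39, 0, 0, 0, 0, 0, 0, -28, 0, 0, 0, 0, 0, 0, -14, 0, 0, 0, 0, 0, 0, -6, 0, 0, 0, 0, 0, 0, 0, 0, 0, 0, 0, 0, 0, 0, 0, 0, 0, 0]
}}

```text
t: 19.62
ee_pos: [534.5, 164.8, 67.5]
eef_rot: [1.0, -0.001, -0.0, -0.002]
contact_force: [-9.8, -0.4, 34.3]
gripper_width: -0.0
grasp_force: 17.1
```

>>> {"fn": "jog_arm", "kwargs": {
  "rows": [0, 0, -30, 0, 0, 0, 0, 0, 0, -80, 0, 0, 0, 0, 0, 0, -130, 0, 0, 0, 0, 0, 0, -160, 0, 0, 0, 0, 0, 0, -160, 0, 0, 0, 0, 0, 0, -160, 0, 0, 0, 0]
}}

```text
t: 20.38
ee_pos: [532.4, 164.7, 222.4]
eef_rot: [1.0, -0.0, -0.001, 0.0]
contact_force: [-0.8, 0.4, -1.3]
gripper_width: -0.0
grasp_force: 0.0
```

```bash
python3 - <<'E'
from h import *
print(r.observe()['t'],r.observe()['ee_pos'],r.observe()['contact_force'])
s=cap("scene"); i1=s['pixels'][195:285,290:380,::-1]
i2=s['pixels'][160:250,180:240,::-1]
f=lambda i:cv2.resize(i,None,fx=5.2,fy=5.2,interpolation=cv2.INTER_CUBIC)
cv2.imwrite("pics/p6.png",np.hstack([f(i1),f(i2)]))
for z in (72,90,107): print(z,np.round([0]))
Q=cloud(s); m=(np.hypot(Q[...,0]-605,Q[...,1]-140)<9)&(Q[...,2]>68); print("pin area z max",np.percentile(Q[m][:,2],[50,90,98]) if m.any() else None)
m=(np.hypot(Q[...,0]-534,Q[...,1]-163)<18)&(Q[...,2]>80)&(Q[...,2]<140); print("head z",np.median(Q[m][:,2]))
E
```

```text
20.375 [532.44566237 164.67320752 222.3871807 ] [-0.76578721  0.36961017 -1.33723982]
72 [0]
90 [0]
107 [0]
pin area z max [ 84.78889647 105.72421869 108.48527144]
head z 119.19044453791048
```

View pics/p6.png

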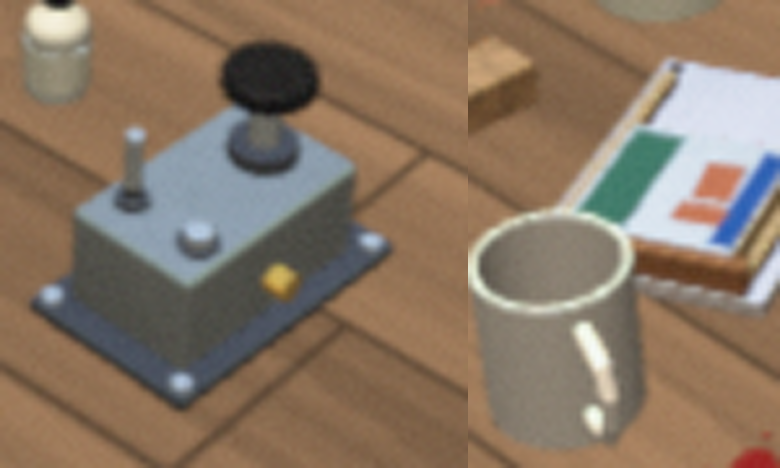

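The pin stands tall from (135,135) down to its foot, with the dark ring showing at (132,190), and its top is at about 107 mm by depth. The plunger is up with its head at about 119 mm, the panel is home, and the arm is clear.

```bash
python3 -c "
from station import r
print(r.hand_in())"
```

```text
the job is handed in; nothing more can be done
None
```

I handed the job in with the panel pushed home against the stop, the pin fully out after five full strokes (its top about 107 mm above the bench), and the plunger up with the arm clear; no verdict came back.

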